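Run the wooden ball round the light-tray track and put it on its stand

TASK

On the light tray, the large wooden ball is held captive under the two steel rails of the curved track. Push it along the track to the open end, until it drops into the round pocket there, then lift it out and set it down (do not drop it) on the empty ring stand. Leave the small ball on the other stand alone.

Things in the scene. Friction and masses are not known exactly. Their poses are not given: they have to be found in the camera images.
- ball_center (a point): Centre of the large lacquered wooden ball, 56 mm across, 65 g, smooth; rolls freely on the tray floor, starting on the track's first straight at pocket-frame y -150 to -90. Captive between 8 mm steel rails, the upper pair's axes 47 above the floor and 28 either side of the centreline; closed fingers fit in the 48 mm slot, behind the ball (towards the cross-bar). Rails stop 39 before the pocket.
- pocket (a point): Middle of the round pocket at floor level of the fixed light tray (floor 40 mm above table, rim 15 higher, 75 away); x, y: tray axes. The ball sinks 3.5 and stays. Track centreline in this frame, mm: x = -150 from y = -232 (cross-bar) to -90, then a quarter circle of radius 90 about (-60, -90) to (-60, 0), then straight along +x to the pocket. Here grasp the ball across the track, along y.
- stand_top (a point): Centre of the top of the empty dark wooden ring stand (72 mm outside, 40 mm hole, top 26 mm above the table, fixed). The large ball sits in its mouth with its centre 20 mm above this point. A like stand on the other side of the tray carries the small ball.
- small_ball_center (a point): Centre of the small wooden ball, 48 mm in diameter, resting on the other ring stand. To be left alone.
Things that resemble listed ones, but are neither listed nor needed, are in the scene too. What is shaped like the part that bears ball_center but pink or yellow is not meant. Leave any orange look-alike of the part that bears stand_top alone.

How it is judged:
By the outcome, as a careful person would: the job done as asked, in the order asked, and still so for the second after the job is handed in, with the robot touching nothing.
It also fails if it takes over 54 s, if anything falls off the work surface, if the arm or the gripper's body presses on something with over 40 N, if the wrist force passes 120 N, or if a joint passes its speed limit or range.

ROBOT

A 7-joint arm with a two-finger parallel gripper is mounted at the origin on the work surface. World frame = base frame: x ahead of the robot, y to its left, z up, the work surface at z = 0. Lengths are in m, angles in rad, forces in N, time in s.
With the tool pointing down it reaches from about 0.35 to 0.775 m from the base axis. Payload 3.1 kg.
Tool frame: the origin (TCP) lies on the centre line of the jaws, within the pads' length; the fingertips stand 25 mm ahead of it and the grasp point (between the pads) lies 6 mm ahead of it (manip.tips_ahead is the distance from the TCP to the fingertips, in m); z points along the fingers, y is the line along which they close (so a half turn about z gives the same grasp; the last joint's range is limited). The gripper opens to 85 mm and grips with 20 to 120 N. Pads are 22 mm wide; open, the fingers measure 114 mm over their backs; the gripper's body (76 mm by 85 mm) begins 54 mm behind the grasp point. The pads swing forward as they close: fully open they stand 13 mm farther back than shut.
Start: joints at [-1.376, 0.311, 0.014, 1.512, -0.004, 1.319, -0.027], TCP at [0.129, 0.535, 0.256] pointing down, gripper open.
Joint ranges: [-2.7, 2.7], [-0.3, 1.91], [-1.27, 1.3], [0.12, 2.57], [-1.44, 4.58], [0.2, 2.03], [-3.05, 3.05]. Speed limits (rad/s): [2.79, 2.79, 3.14, 3.14, 3.14, 3.14, 3.14].

INTERFACE

Orientations are given as a unit quaternion [x, y, z, w].
In Python, from cell import manip gives the robot as it stands. The module is installed in compiled form; this text tells all that it offers.
- The arm moves only by the shell command python3 -m jog 'ROWS' [FORCE]. ROWS is JSON, a list of rows, each a list of 3 entries, a list of its own where there are three numbers: the shift along the tool's x, y, z in m, then the turn about the tool's z in rad, then the closure, from 0 (fully open) to 1 (shut). A call has 1 to 20 rows; each row shifts and turns the commanded pose from where the row before left it, along the tool's axes as they then stand; what a row does not reach is not made up. A row lasts 1/12 s, in which the tool goes at most 41.7 mm and 7.16 degrees, less where a joint would pass 70% of its speed; a pose out of reach is approached as far as the arm can. A call is refused whole if a number of a shift passes 0.0417 or a number of a turn 0.125, either way. A call with a gripper value outside its range is refused whole. The fingers move at their own pace and stop on an object; FORCE is the grip in N (left out, the last holds). Time passes only in rows, so rows that do not move let the fingers close. It gives the time, the measured TCP pose, the force and the opening at its end, in the units of the state.
- manip.observe(): the state, without advancing time (a new reading comes with each control period).
- manip.get_image(name): name is "scene" or "top" or "wrist"; returns the picture (384x512x3 uint8, blue, green, red); there is no depth.
- manip.camera_model(name): a dict with "fx", "fy", "cx", "cy" (pixels), "view" (4x4, takes a point from world to camera coordinates). Camera axes: x right, y down, z forward; pixel columns grow to the right and rows downward; lengths in m; the calibration is good to about 2 mm. A picture is of the moment at which its call begins: read the wrist's pose just before it. camera_model takes no time and is no camera call; for the wrist camera it gives the pose at the moment of the call.
- manip.hand_in(): hands the job in, once; it reports no verdict.
The state is a dict: "t": time; "qpos": joint angles; "joint_velocities": joint speeds; "effort": joint torques, N m; "tcp_pos": TCP position; "orientation": TCP orientation; "force": force on the tool from outside, world axes, zero at the start; "torque": the same for the moment, N m; "gripper_width": finger opening in m.
Only numpy, scipy, OpenCV 4.12 (cv2) and the standard library are available. Lean on these libraries where they do the work, as an engineer would, in place of code of your own. Each camera call takes 0.05 s, during which the arm holds its last target. There are 200 camera calls.

## Working session

There is one attempt and no reset: what is moved stays moved. The work goes in short steps, Python scripts to look and compute and a shell command to move; the robot and the scene stay as the last step left them, time stands still between calls to the robot, and variables do not carry over. Pictures are saved under pics/ and viewed, on a budget of 10 in all, crops included, one or two more only if the job needs it, and the job is handed in when it is done.

```bash
mkdir -p pics
python3 - <<'E'
from cell import manip
import cv2,numpy as np
print(manip.observe())
for n in("top","scene"):
    im=manip.get_image(n);cv2.imwrite(f"pics/{n}0.png",im)
    m=manip.camera_model(n);print(n,m)
E
```

```text
{'t': 0.0, 'qpos': array([-1.37570376,  0.31168038,  0.01396231,  1.51305055, -0.0043955 ,
        1.31919947, -0.02718177]), 'joint_velocities': array([ 3.69403300e-05, -7.51637507e-04, -1.18017672e-03, -1.41177802e-03,
       -1.80193434e-03,  6.32017299e-05, -6.99544170e-04]), 'effort': array([ 2.96679973e-04, -3.79908621e+01,  1.46086696e-01, -2.30595660e+01,
        1.22337727e-02,  1.34723858e-02,  1.98396584e-06]), 'tcp_pos': array([0.12883793, 0.53400899, 0.25524842]), 'orientation': array([ 1.18058012e-01,  9.93006030e-01, -1.14989336e-03, -9.15697954e-05]), 'force': array([-0.349327  , -0.29681395, -0.21576647]), 'torque': array([-0.02542984, -0.00656226, -0.01515061]), 'gripper_width': 0.08557705301418751}
top {'fx': 373.2139353625314, 'fy': 373.2139353625314, 'cx': 259.0091786692826, 'cy': 194.83215249180014, 'view': array([[ 0.00534483, -0.99990417, -0.01277017,  0.01228982],
       [-0.98492853, -0.00305616, -0.17293482,  0.51002937],
       [ 0.17287922,  0.01350201, -0.98485048,  0.83344366],
       [ 0.        ,  0.        ,  0.        ,  1.        ]])}
scene {'fx': 406.9259174568802, 'fy': 406.9259174568802, 'cx': 262.8662679155787, 'cy': 196.61045254258045, 'view': array([[ 0.75561114,  0.65501824,  0.00170985, -0.39237715],
       [ 0.49487895, -0.56916481, -0.65661728, -0.19718821],
       [-0.4291231 ,  0.49699349, -0.754222  ,  1.27247211],
       [ 0.        ,  0.        ,  0.        ,  1.        ]])}
```

View pics/top0.png

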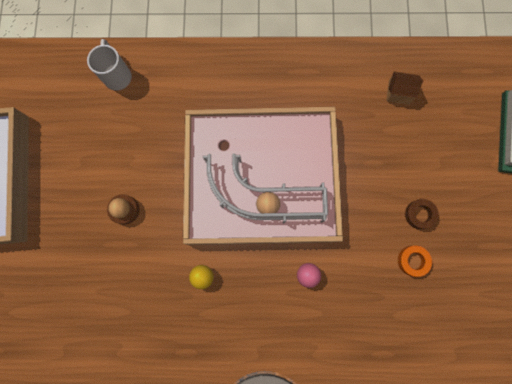

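View pics/scene0.png

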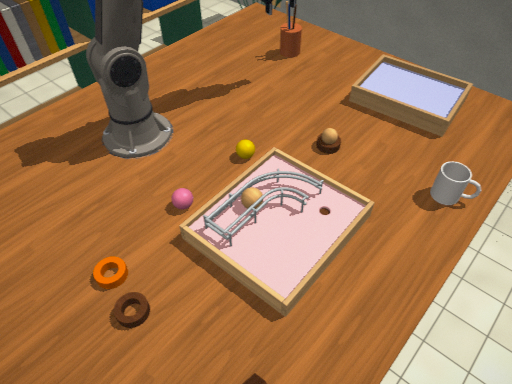

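The tray runs parallel to the base axes. In the top view:
- **Ball and pocket:** the large ball is at (268,203) under the rails, with the pocket at (223,145).
- **Ring stands:** the candidates are the dark brown ring at (421,214), the orange ring at (416,262) and the ring with the small ball at (122,209). The dark, empty one at (421,214) fits.
- **Other balls:** the yellow one at (201,277) and the pink one at (309,276) are decoys.

```bash
cat > h.py <<'E'
import numpy as np,cv2
from cell import manip
def ray(m,u,v,z):
    R=m["view"][:3,:3];t=m["view"][:3,3];c=-R.T@t
    d=R.T@np.array([(u-m["cx"])/m["fx"],(v-m["cy"])/m["fy"],1]);s=(z-c[2])/d[2];return c+s*d
def blob(mask,box):
    u0,v0,u1,v1=box;k=np.zeros_like(mask);k[v0:v1,u0:u1]=mask[v0:v1,u0:u1]
    n,l,st,c=cv2.connectedComponentsWithStats(k.astype(np.uint8));i=1+st[1:,4].argmax()
    pts=cv2.findContours((l==i).astype(np.uint8),0,cv2.CHAIN_APPROX_NONE)[0][0]
    return c[i],st[i],pts
E
cat > m.py <<'E'
from h import *
im=cv2.imread("pics/top0.png");m=manip.camera_model("top");h=cv2.cvtColor(im,cv2.COLOR_BGR2HSV).astype(int)
b,g,r=[im[...,i].astype(int) for i in range(3)]
def show(name,mask,box,z):
    c,s,p=blob(mask,box);e=cv2.fitEllipse(p) if len(p)>4 else None
    x,y,w,hh=s[:4];print(name,c.round(1),s,"ell",np.round(e[0],1),np.round(e[1],1),"world",ray(m,*e[0],z).round(4),"size mm",np.round(np.linalg.norm(ray(m,x,y+hh/2,z)-ray(m,x+w,y+hh/2,z))*1000,1))
show("ball",(h[...,1]>90)&(h[...,2]>110),(250,185,288,221),.068)
show("pocket",im.sum(2)<420,(212,135,234,157),.040)
show("stand",im.sum(2)<125,(400,195,445,234),.026)
# stand: hull of dark ring
for n,(u0,v0,u1,v1) in dict(tray=(178,100,350,250)).items():
    k=((h[...,2]>165)&(h[...,1]<60)).astype(np.uint8);k2=np.zeros_like(k);k2[v0:v1,u0:u1]=k[v0:v1,u0:u1]
    p=cv2.findContours(k2,0,2)[0];q=cv2.minAreaRect(np.vstack([a for a in p if cv2.contourArea(a)>30]))
    bp=cv2.boxPoints(q);print(q);print(bp.round(1).tolist());print([ray(m,*a,.04)[:2].round(4).tolist() for a in bp])
a=cv2.resize(im[180:280,385:460],None,fx=5,fy=5,interpolation=cv2.INTER_CUBIC)
c=cv2.resize(im[100:250,175:350],None,fx=3,fy=3,interpolation=cv2.INTER_CUBIC)
o=np.zeros((500,800,3),np.uint8);o[:500,:275]=a[:,50:325];o[:450,275:800]=c;cv2.imwrite("pics/crop1.png",o)
E
python3 m.py
```

```text
ball [267.4 202.5] [257 192  23  21 389] ell [267.4 202.5] [20.8 22. ] world [ 0.4882 -0.0052  0.068 ] size mm 52.4
pocket [223.3 144.9] [218 140  12  11 104] ell [223.3 144.9] [10.4 11. ] world [0.6333 0.1017 0.04  ] size mm 29.1
stand [427.7 210.7] [420 205  12  14  54] ell [423.9 212.6] [12.7 14.9] world [ 0.4718 -0.3762  0.026 ] size mm 28.3
((262.4649353027344, 176.3323211669922), (120.80482482910156, 142.98936462402344), 88.7939453125)
[[189.6999969482422, 117.4000015258789], [332.70001220703125, 114.4000015258789], [335.20001220703125, 235.1999969482422], [192.3000030517578, 238.1999969482422]]
[[0.7035, 0.186], [0.7114, -0.165], [0.4164, -0.1624], [0.408, 0.169]]
```

View pics/crop1.png

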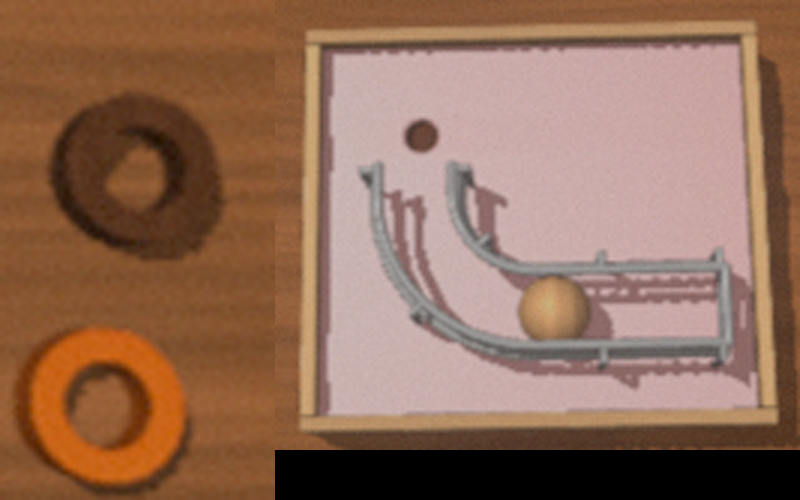

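Run:
```python
from h import *
m=manip.camera_model("top")
C=np.array([(305,30),(756,22),(778,422),(300,430)])
P=np.array([ray(m,175+(u-275)/3,100+v/3,.055)[:2] for u,v in C]);print(P.round(4).tolist())
for a,b in((1,0),(2,3)):
    d=P[b]-P[a];print("y edge",np.linalg.norm(d),np.degrees(np.arctan2(-d[0],d[1])))
for a,b in((3,0),(2,1)):
    d=P[b]-P[a];print("x edge",np.linalg.norm(d),np.degrees(np.arctan2(d[1],d[0])))
# rails (upper, z=.087): far ends at crossbar, bottom rail
for n,a,b in(("lower",(605,348),(722,346)),("upper",(520,267),(722,266)),("bar",(724,346),(724,266))):
    A,B=[ray(m,175+(u-275)/3,100+v/3,.087)[:2] for u,v in(a,b)];print(n,A.round(4),B.round(4))
# stand in scene view
im=cv2.imread("pics/scene0.png");ms=manip.camera_model("scene");s=im.sum(2)
c,st,p=blob(s<170,(105,285,155,332));e=cv2.fitEllipse(cv2.convexHull(p));print("scene stand",st,e,ray(ms,*e[0],.026)[:2],ray(ms,*e[0],.013)[:2])
it=cv2.imread("pics/top0.png")
# dark ring outline in crop: outer 52..? use hue-insensitive darkness
for th in(150,170,190,210):
    c,st,p=blob(it.sum(2)<th,(390,190,445,238));e=cv2.fitEllipse(cv2.convexHull(p));print(th,st,np.round(e[0],1),np.round(e[1],1),ray(m,*e[0],.02)[:2].round(4))
```

```text
[[0.7166, 0.1951], [0.7234, -0.169], [0.4032, -0.176], [0.3954, 0.1861]]
y edge 0.3641596892885325 1.0716766862871288
y edge 0.36222788814761914 1.2234403911825527
x edge 0.32130926739919624 1.5972276212629115
x edge 0.32033789630730414 1.2530640833172932
lower [ 0.4551 -0.0439] [ 0.4569 -0.1301]
upper [0.5158 0.0192] [ 0.517  -0.1315]
bar [ 0.457  -0.1315] [ 0.517 -0.133]
scene stand [116 304  34  25 207] ((132.549072265625, 313.4565734863281), (26.134193420410156, 35.443504333496094), 59.84120559692383) [ 0.48872115 -0.3819971 ] [ 0.48143082 -0.38029108]
150 [405 202  21  28 106] [419.4 214.8] [27.6 29.6] [ 0.4671 -0.3677]
170 [405 200  34  32 484] [421.9 215.4] [30.  35.2] [ 0.4658 -0.3737]
190 [405 199  35  33 735] [422.1 215.2] [30.7 35.7] [ 0.4662 -0.3741]
210 [405 199  35  33 779] [422.2 215.2] [31.5 36. ] [ 0.4663 -0.3744]
```

Tray yaw is about 1.25°, with the pocket at (0.633, 0.102). The cross-bar predicted from that is (0.488, -0.1335), against (0.487, -0.132) measured. The ball is at about y' = -104, inside the given range. The crop confirms that the dark, empty ring is the stand. I'm starting the move.

```bash
cat > where.py <<'E'
import sys
from h import *
# where.py x y z a_deg : remaining move in tool axes
P=np.array([.633,.1015]);th=np.radians(1.25);R=np.array([[np.cos(th),-np.sin(th)],[np.sin(th),np.cos(th)]])
s=manip.observe();p=s["tcp_pos"];q=s["orientation"];from scipy.spatial.transform import Rotation as Ro
M=Ro.from_quat(q).as_matrix();a=np.degrees(np.arctan2(M[1,0],M[0,0]))
print("t %.2f"%s["t"],"tcp",p.round(4),"a %.1f"%a,"pocketframe",(R.T@(p[:2]-P)).round(4),"F",s["force"].round(1),"w %.4f"%s["gripper_width"],"q",s["qpos"].round(2))
if len(sys.argv)>3:
    x,y,z=map(float,sys.argv[1:4]);t=np.array([x,y])
    if "p" in sys.argv: t=P+R@t
    print("tool shift",(M.T@(np.r_[t,z]-p)).round(4),"target",t.round(4))
    if len(sys.argv)>4 and sys.argv[4]!="p": print("turn",np.radians((a-float(sys.argv[4])+180)%360-180).round(4))
E
python3 -m jog '[[[-0.033,-0.019,0],0,1],[[-0.033,-0.019,0],0,1],[[-0.033,-0.019,0],0,1],[[-0.033,-0.019,0],0,1],[[-0.033,-0.019,0],0,1],[[-0.033,-0.019,0],0,1],[[-0.033,-0.019,0],0,1],[[-0.033,-0.019,0],0,1],[[-0.033,-0.019,0],0,1],[[-0.033,-0.019,0],0,1],[[-0.033,-0.019,0],0,1],[[-0.033,-0.019,0],0,1],[[0,0,0],0.12,1],[[0,0,0],0.12,1],[[0,0,0],0.12,1],[[0,0,0],0.12,1],[[0,0,0],0.12,1],[[0,0,0],0.12,1],[[0,0,0],0.12,1],[[0,0,0],0.12,1]]' 40
python3 where.py -.150 -.178 .14 91.25 p
```

```text
t: 1.77
tcp_pos: [0.4601, 0.22, 0.2558]
orientation: [0.566, 0.825, -0.001, -0.0]
force: [0.9, -0.5, -0.5]
gripper_width: 0.0001
t 1.77 tcp [0.4601 0.22   0.2558] a 111.1 pocketframe [-0.1703  0.1223] F [ 0.9 -0.5 -0.5] w 0.0001 q [-0.85  0.24  0.46  1.63 -0.11  1.3  -0.01]
tool shift [-0.2893 -0.0827  0.1159] target [ 0.4869 -0.0797]
turn 0.3463
```

```bash
python3 -m jog '[[[0,0,0],0.115,1],[[0,0,0],0.115,1],[[0,0,0],0.116,1],[[-0.03,0.002,0],0,1],[[-0.03,0.002,0],0,1],[[-0.03,0.002,0],0,1],[[-0.03,0.002,0],0,1],[[-0.03,0.002,0],0,1],[[-0.03,0.002,0],0,1],[[-0.03,0.002,0.02],0,1],[[-0.03,0.002,0.02],0,1],[[-0.03,0.002,0.02],0,1],[[-0.03,0.002,0.02],0,1],[[0,0,0.02],0,1],[[0,0,0.016],0,1],[[0,0,0],0,1],[[0,0,0],0,1]]'
python3 where.py -.150 -.178 .08 91.25 p
python3 -c "
from h import *
cv2.imwrite('pics/top1.png',cv2.resize(manip.get_image('top')[80:270,160:380],None,fx=3,fy=3));cv2.imwrite('pics/s1.png',cv2.resize(manip.get_image('scene')[120:310,160:380],None,fx=3,fy=3))"
```

```text
t: 3.18
tcp_pos: [0.488, -0.0789, 0.1395]
orientation: [0.697, 0.717, -0.001, -0.001]
force: [0.5, 0.5, 0.1]
gripper_width: -0.0002
t 3.18 tcp [ 0.488  -0.0789  0.1395] a 91.6 pocketframe [-0.1489 -0.1772] F [0.5 0.5 0.1] w -0.0002 q [-0.4   0.35  0.66  1.85 -0.25  1.03  0.39]
tool shift [-0.0008 -0.0009  0.0595] target [ 0.4869 -0.0797]
turn 0.0062
```

View pics/s1.png

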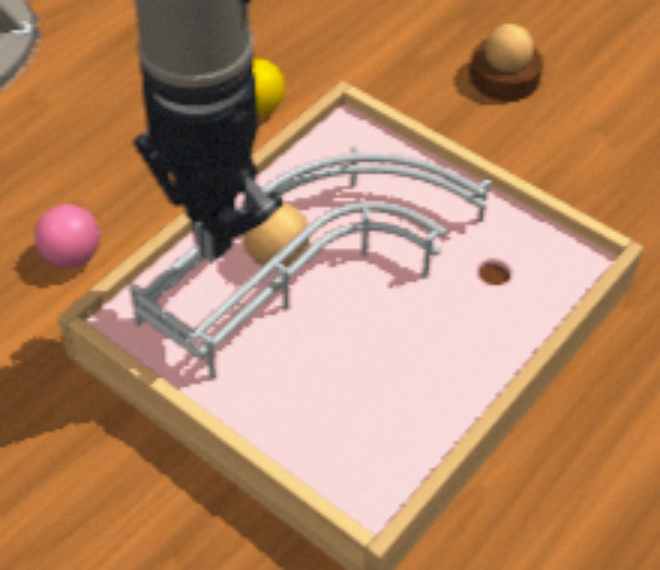

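The closed fingers are over the slot, between the cross-bar and the ball. I'm lowering them in.

```bash
python3 -m jog '[[[0,-0.001,0.015],0,1],[[0,0,0.015],0,1],[[0,0,0.012],0,1],[[0,0,0.012],0,1],[[0,0,0],0,1]]'
python3 where.py -.150 -.09 .085 91.25 p
```

```text
t: 3.7
tcp_pos: [0.4873, -0.0782, 0.0856]
orientation: [0.697, 0.717, -0.0, -0.001]
force: [-1.2, 0.2, 0.0]
gripper_width: 0.0002
t 3.70 tcp [ 0.4873 -0.0782  0.0856] a 91.7 pocketframe [-0.1496 -0.1765] F [-1.2  0.2  0. ] w 0.0002 q [-0.37  0.42  0.63  1.91 -0.31  0.91  0.44]
tool shift [0.0865 0.0003 0.0006] target [0.485  0.0082]
turn 0.0078
```

```bash
python3 -m jog '[[[0.005,0,0],0.008,1],[[0.005,0,0],0,1],[[0.005,0,0],0,1],[[0.005,0,0],0,1],[[0.005,0,0],0,1],[[0.005,0,0],0,1],[[0.005,0,0],0,1],[[0.005,0,0],0,1],[[0.005,0,0],0,1],[[0.005,0,0],0,1],[[0.005,0,0],0,1],[[0.005,0,0],0,1],[[0.005,0,0],0,1],[[0.005,0,0],0,1],[[0.005,0,0],0,1],[[0.005,0,0],0,1],[[0.005,0,0],0,1],[[0,0,0],0,1]]'
python3 where.py -.150 -.09 .085 91.25 p
python3 -c "
from h import *
cv2.imwrite('pics/s2.png',cv2.resize(manip.get_image('scene')[120:310,160:380],None,fx=3,fy=3))"
```

```text
t: 5.2
tcp_pos: [0.4862, 0.0073, 0.0863]
orientation: [0.699, 0.715, 0.0, -0.0]
force: [-0.3, 0.4, 0.2]
gripper_width: -0.0002
t 5.20 tcp [0.4862 0.0073 0.0863] a 91.2 pocketframe [-0.1488 -0.091 ] F [-0.3  0.4  0.2] w -0.0002 q [-0.54  0.4   0.62  1.93 -0.29  0.9   0.25]
tool shift [ 0.001  -0.0012  0.0013] target [0.485  0.0082]
turn -0.0
```

View pics/s2.png

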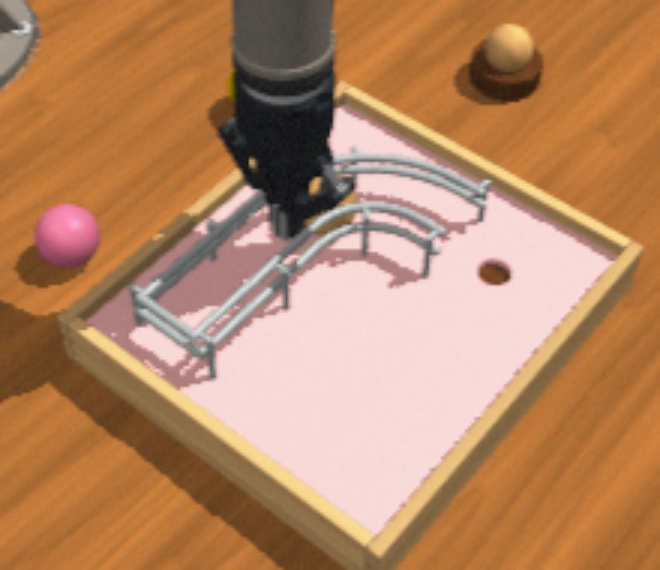

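```bash
python3 -m jog '[[[0.0055,-0.001,0.001],0.0524,1],[[0.0047,0.0001,0],0.0524,1],[[0.0047,0.0001,0],0.0524,1],[[0.0047,0.0001,0],0.0524,1],[[0.0047,0.0001,0],0.0524,1],[[0.0047,0.0001,0],0.0524,1],[[0.0047,0.0001,0],0.0524,1],[[0.0047,0.0001,0],0.0524,1],[[0.0047,0.0001,0],0.0524,1],[[0.0047,0.0001,0],0.0524,1],[[0.0047,0.0001,0],0.0524,1],[[0.0047,0.0001,0],0.0524,1],[[0.0047,0.0001,0],0.0524,1],[[0.0047,0.0001,0],0.0524,1],[[0.0047,0.0001,0],0.0524,1],[[0,0,0],0,1]]'
python3 where.py -.1236 -.0264 .085 46.25 p
```

```text
t: 6.58
tcp_pos: [0.5103, 0.0712, 0.0852]
orientation: [0.92, 0.392, 0.0, 0.0]
force: [0.5, 0.0, 0.3]
gripper_width: -0.0002
t 6.58 tcp [0.5103 0.0712 0.0852] a 46.1 pocketframe [-0.1234 -0.0276] F [0.5 0.  0.3] w -0.0002 q [-0.76  0.5   0.78  1.86 -0.43  0.96 -0.55]
tool shift [ 0.0007 -0.001   0.0002] target [0.51   0.0724]
turn -0.0024
```

```bash
python3 -m jog '[[[0.0054,-0.0008,0],0.0524,1],[[0.0047,0.0001,0],0.0524,1],[[0.0047,0.0001,0],0.0524,1],[[0.0047,0.0001,0],0.0524,1],[[0.0047,0.0001,0],0.0524,1],[[0.0047,0.0001,0],0.0524,1],[[0.0047,0.0001,0],0.0524,1],[[0.0047,0.0001,0],0.0524,1],[[0.0047,0.0001,0],0.0524,1],[[0.0047,0.0001,0],0.0524,1],[[0.0047,0.0001,0],0.0524,1],[[0.0047,0.0001,0],0.0524,1],[[0.0047,0.0001,0],0.0524,1],[[0.0047,0.0001,0],0.0524,1],[[0.0047,0.0001,0],0.0524,1],[[0,0,0],0,1]]'
python3 where.py -.06 0 .085 1.25 p
python3 -c "
from h import *
cv2.imwrite('pics/s3.png',cv2.resize(manip.get_image('scene')[120:310,160:380],None,fx=3,fy=3))"
```

```text
t: 7.92
tcp_pos: [0.573, 0.0993, 0.0852]
orientation: [1.0, 0.01, 0.0, 0.0]
force: [-0.6, 0.7, 0.2]
gripper_width: 0.0001
t 7.92 tcp [0.573  0.0993 0.0852] a 1.1 pocketframe [-0.06   -0.0009] F [-0.6  0.7  0.2] w 0.0001 q [-0.82  0.69  0.93  1.67 -0.61  1.1  -1.26]
tool shift [-0.     -0.0009  0.0002] target [0.573  0.1002]
turn -0.0027
```

View pics/s3.png

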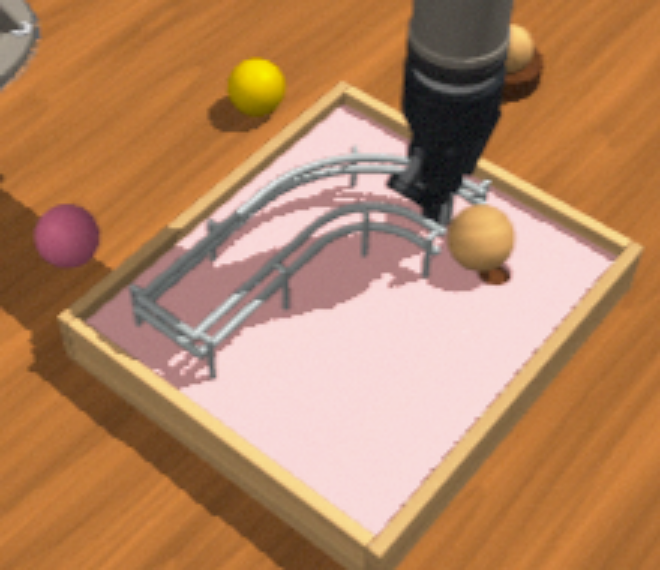

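The ball is just out of the rails, at crop (481,238), and about 2 cm short of the pocket at (493,273). I'll check its sideways offset before the last push.

```bash
cat > bs.py <<'E'
import sys
from h import *
P=np.array([.633,.1015]);th=np.radians(1.25);R=np.array([[np.cos(th),-np.sin(th)],[np.sin(th),np.cos(th)]])
z=float(sys.argv[1]);bx={"scene":tuple(map(int,sys.argv[2].split(",")))}
if len(sys.argv)>3: bx["top"]=tuple(map(int,sys.argv[3].split(",")))
for n,b in bx.items():
    im=manip.get_image(n);h=cv2.cvtColor(im,cv2.COLOR_BGR2HSV).astype(int)
    c,s,p=blob((h[...,1]>90)&(h[...,0]<30)&(h[...,2]>90),b);e,r=cv2.minEnclosingCircle(p)
    w=ray(manip.camera_model(n),*e,z);print(n,s,np.round(e,1),round(r,1),"world",w.round(4),"pocketframe",(R.T@(w[:2]-P)).round(4))
E
python3 bs.py .068 300,180,345,215 200,130,260,180
```

```text
scene [310 189  22  26 418] [322.  201.5] 13.5 world [0.6263 0.0985 0.068 ] pocketframe [-0.0068 -0.0028]Traceback (most recent call last):
  File "bs.py", line 8, in <module>
    c,s,p=blob((h[...,1]>90)&(h[...,0]<30)&(h[...,2]>90),b);e,r=cv2.minEnclosingCircle(p)
          ~~~~^^^^^^^^^^^^^^^^^^^^^^^^^^^^^^^^^^^^^^^^^^^^^
  File "h.py", line 8, in blob
    n,l,st,c=cv2.connectedComponentsWithStats(k.astype(np.uint8));i=1+st[1:,4].argmax()
                                                                      ~~~~~~~~~~~~~~~^^
ValueError: attempt to get argmax of an empty sequence
```

```bash
python3 -m jog '[[[0.003,-0.0005,0],0,1],[[0.003,0,0],0,1],[[0.003,0,0],0,1],[[0.003,0,0],0,1],[[0.003,0,0],0,1],[[0.003,0,0],0,1],[[0.002,0,0],0,1],[[0,0,0],0,1],[[0,0,0],0,1]]'
python3 where.py
python3 -c "
from h import *
im=manip.get_image('scene');cv2.imwrite('pics/s4.png',cv2.resize(im[160:230,280:370],None,fx=6,fy=6,interpolation=2))
m=manip.camera_model('scene')
for u,v in((320.3,199.3),):print(ray(m,u,v,.068))"
```

```text
t: 8.82
tcp_pos: [0.5924, 0.1004, 0.0852]
orientation: [1.0, 0.009, -0.0, 0.0]
force: [0.5, 1.0, -1.0]
gripper_width: 0.0
t 8.82 tcp [0.5924 0.1004 0.0852] a 1.1 pocketframe [-0.0406 -0.0002] F [ 0.5  1.  -1. ] w 0.0000 q [-0.79  0.72  0.92  1.61 -0.62  1.12 -1.26]
[0.61897496 0.10160498 0.068     ]
```

View pics/s4.png

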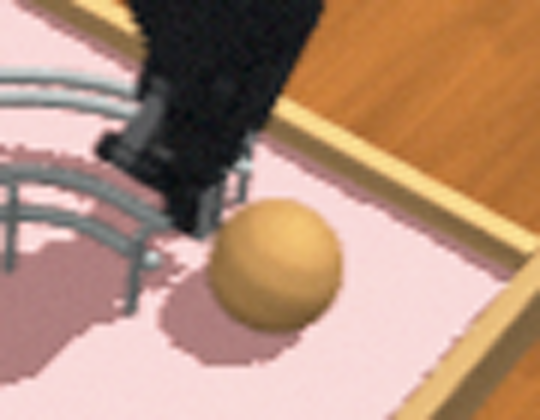

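```bash
python3 -c "
from h import *
print(ray(manip.camera_model('scene'),326,204.2,.0645))"
python3 -m jog '[[[-0.005,0,0],0,1],[[0,0,-0.02],0,1],[[0,0,-0.03],0,1],[[0,0,-0.035],0,1],[[0,0,-0.01],0,0],[[0,0,0],0,0],[[0,0,0],0,0],[[0,0,0],0,0]]'
python3 bs.py .0645 300,180,360,225; python3 where.py 0 0 .0755 1.25 p; python3 -c "
from h import *
cv2.imwrite('pics/w1.png',manip.get_image('wrist'));print(manip.tips_ahead);m=manip.camera_model('wrist')
p=m['view']@np.array([.633,.1015,.0645,1]);print(p,m['fx']*p[0]/p[2]+m['cx'],m['fy']*p[1]/p[2]+m['cy'])"
```

```text
[0.63736871 0.10054052 0.0645    ]
t: 9.53
tcp_pos: [0.5861, 0.1008, 0.1787]
orientation: [1.0, 0.009, -0.002, -0.0]
force: [1.7, -0.1, -1.2]
gripper_width: 0.0481
scene [324 180  36  22 441] [341.5 190.5] 20.4 world [0.6408 0.1635 0.0645] pocketframe [0.0092 0.0618]
t 9.58 tcp [0.586  0.1008 0.1784] a 1.1 pocketframe [-0.047   0.0004] F [ 0.  -0.1 -0.5] w 0.0556 q [-0.83  0.62  0.99  1.53 -0.53  1.29 -1.32]
tool shift [0.0474 0.0002 0.1027] target [0.633  0.1015]
turn -0.0028
0.025
[-2.14465390e-04 -4.17544982e-02  2.28375815e-01  1.00000000e+00] 255.0286336473065 145.38259420464516
```

View pics/w1.png

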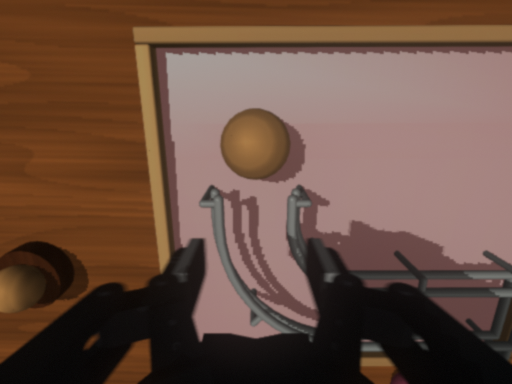

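The wrist view shows the ball at (255,144), and the pocket projects to (255,145), so the ball has dropped in. Now I'll grasp it along y.

```bash
python3 -m jog '[[[0.024,0,0],0,0],[[0.0235,0,0],0,0],[[0,0,0],0,0],[[0,0,0.03],0,0],[[0,0,0.03],0,0],[[0,0,0.025],0,0],[[0,0,0.018],0,0],[[0,0,0],0,0],[[0,0,0],0,0]]' 40
python3 where.py 0 0 .0745 1.25 p
```

```text
t: 10.38
tcp_pos: [0.6333, 0.1013, 0.0756]
orientation: [1.0, 0.009, -0.002, 0.0]
force: [-0.8, 0.8, 1.5]
gripper_width: 0.0855
t 10.38 tcp [0.6333 0.1013 0.0756] a 1.1 pocketframe [ 0.0003 -0.0002] F [-0.8  0.8  1.5] w 0.0855 q [-0.72  0.8   0.89  1.49 -0.65  1.17 -1.26]
tool shift [-0.0003 -0.0002  0.0011] target [0.633  0.1015]
turn -0.0032
```

```bash
python3 -m jog '[[[0,0,0.001],0,1],[[0,0,0],0,1],[[0,0,0],0,1],[[0,0,0],0,1],[[0,0,0],0,1],[[0,0,0],0,1],[[0,0,0],0,1],[[0,0,0],0,1]]' 40
python3 where.py
python3 -m jog '[[[0,0,-0.01],0,1],[[0,0,-0.02],0,1],[[0,0,-0.03],0,1],[[0,0,-0.03],0,1],[[0,0,-0.03],0,1],[[0,0,0],0,1]]'
python3 where.py .466 -.375 .19 1.25
```

```text
t: 11.05
tcp_pos: [0.6361, 0.1019, 0.0784]
orientation: [1.0, 0.01, 0.002, -0.001]
force: [-1.6, 1.1, 5.9]
gripper_width: 0.054
t 11.05 tcp [0.6361 0.1019 0.0784] a 1.1 pocketframe [0.0031 0.0003] F [-1.6  1.1  5.9] w 0.0540 q [-0.72  0.8   0.89  1.49 -0.65  1.17 -1.26]
t: 11.55
tcp_pos: [0.6385, 0.0998, 0.204]
orientation: [1.0, 0.009, 0.006, 0.0]
force: [0.9, -0.4, 0.5]
gripper_width: 0.054
t 11.55 tcp [0.6385 0.0998 0.204 ] a 1.1 pocketframe [ 0.0055 -0.0018] F [ 0.9 -0.4  0.5] w 0.0540 q [-0.74  0.69  0.97  1.34 -0.56  1.38 -1.33]
tool shift [-0.1814  0.4715  0.012 ] target [ 0.466 -0.375]
turn -0.0032
```

```bash
python3 -c "
from h import *
w=manip.get_image('wrist');s=manip.get_image('scene')
o=np.zeros((384,800,3),np.uint8);o[:,:400]=w[:,56:456];o[:,400:]=cv2.resize(s[80:230,260:416],(400,384),interpolation=2);cv2.imwrite('pics/c9.png',o)"
```

```text
(no output)
```

View pics/c9.png

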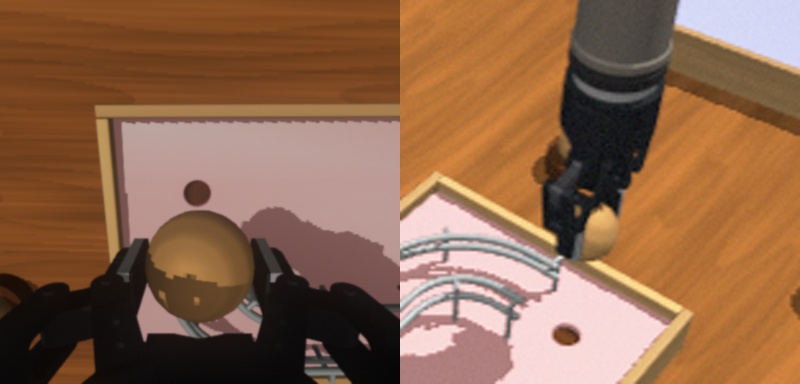

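The ball is held and clear of the pocket. I'm carrying it to just short of the stand, so the wrist camera can see the stand ahead.

```bash
python3 -m jog '[[[-0.008,0.015,0],0,1],[[-0.0165,0.031,0],0,1],[[-0.0165,0.031,0],0,1],[[-0.0165,0.031,0],0,1],[[-0.0165,0.031,0],0,1],[[-0.0165,0.031,0],0,1],[[-0.0165,0.031,0],0,1],[[-0.0165,0.031,0],0,1],[[-0.0165,0.031,0],0,1],[[-0.0165,0.031,0],0,1],[[-0.0165,0.031,0],0,1],[[-0.0165,0.031,0],0,1],[[-0.0165,0.031,0],0,1],[[-0.0165,0.031,0],0,1],[[-0.0165,0.031,0],0,1],[[-0.008,0.015,0],0,1],[[0,0,0],0,1],[[0,0,0],0,1]]'
python3 where.py .466 -.375 .19 1.25
cat > st.py <<'E'
from h import *
from scipy.spatial.transform import Rotation as Ro
s=manip.observe();m=manip.camera_model("wrist");im=manip.get_image("wrist");h=cv2.cvtColor(im,cv2.COLOR_BGR2HSV).astype(int)
T=Ro.from_quat(s["orientation"]).as_matrix()
print("cam centre in tool",T.T@(-m["view"][:3,:3].T@m["view"][:3,3]-s["tcp_pos"]))
g=cv2.resize(im,(768,576));cv2.imwrite("pics/w2.png",g);cv2.imwrite("pics/w2raw.png",im)
p=m["view"]@np.array([.466,-.375,.026,1]);print("stand guess px",m['fx']*p[0]/p[2]+m['cx'],m['fy']*p[1]/p[2]+m['cy'])
np.savez("w2.npz",view=m["view"],K=[m[k] for k in("fx","fy","cx","cy")],tcp=s["tcp_pos"],T=T)
E
python3 st.py
```

```text
t: 13.15
tcp_pos: [0.395, -0.3675, 0.1951]
orientation: [1.0, 0.008, -0.001, -0.001]
force: [0.9, 0.7, -0.8]
gripper_width: 0.054
t 13.15 tcp [ 0.395  -0.3675  0.1951] a 0.9 pocketframe [-0.2482 -0.4637] F [ 0.9  0.7 -0.8] w 0.0540 q [-0.02  0.49  1.05  1.66 -0.45  1.25 -0.44]
tool shift [0.0709 0.0086 0.0049] target [ 0.466 -0.375]
turn -0.0066
cam centre in tool [ 0.07270812  0.00038237 -0.11707846]
stand guess px 264.24148743267926 113.81968113930895
```

View pics/w2.png

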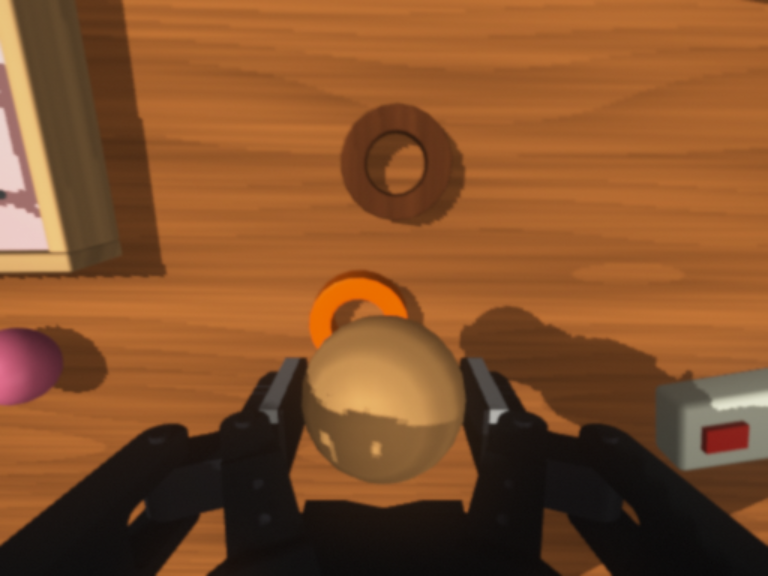

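Wrist view: the dark empty ring's top is at about (396,161) of 768, the orange look-alike is at (358,315), and the ball is gripped at (383,399).

Run:
```python
from h import *
d=np.load("w2.npz");fx,fy,cx,cy=d["K"];m=dict(fx=fx,fy=fy,cx=cx,cy=cy,view=d["view"]);T=d["T"];tcp=d["tcp"]
im=cv2.imread("pics/w2raw.png")
for n,(u,v) in dict(outer=(396/1.5,160/1.5),inner=(395.5/1.5,162.5/1.5)).items():print(n,ray(m,u,v,.026).round(4))
print("outer dia",np.linalg.norm(ray(m,341/1.5,160/1.5,.026)-ray(m,451/1.5,160/1.5,.026)),"hole",np.linalg.norm(ray(m,364/1.5,162/1.5,.026)-ray(m,427/1.5,162/1.5,.026)))
# ball: horizontal/vertical extent -> centre in tool frame
for r,cu,cv in((81.5/1.5,383.5/1.5,399/1.5),(83/1.5,383.5/1.5,399/1.5)):
    a=(cu-cx)/fx;b=(cv-cy)/fy
    # angular radius from horizontal tangent width at its row
    al=np.arctan(r/fx/np.sqrt(1+b*b));D=.028/np.sin(al)
    dir=np.array([a,b,1]);dir/=np.linalg.norm(dir)
    R=d["view"][:3,:3];w=R.T@(dir*D-d["view"][:3,3]);print("ball in tool",(T.T@(w-tcp)).round(4),w.round(4))
```

```text
outer [ 0.4725 -0.3746  0.026 ]
inner [ 0.471  -0.3743  0.026 ]
outer dia 0.06990960020208542 hole 0.04009070516102154
ball in tool [-0.0045  0.0005  0.0162] [ 0.3905 -0.3681  0.1789]
ball in tool [-0.0032  0.0005  0.0139] [ 0.3918 -0.368   0.1812]
```

```bash
python3 -m jog '[[[0.02,0.002,0],0,1],[[0.02,0.002,0],0,1],[[0.02,0.002,0],0,1],[[0.02,0.002,0],0,1],[[0,0,0],0,1],[[0,0,0.03],0,1],[[0,0,0.03],0,1],[[0,0,0.03],0,1],[[0,0,0.015],0,1],[[0,0,0],0,1],[[0,0,0],0,1]]'
python3 where.py .4753 -.374 .0605 1.25
python3 -c "
from h import *
cv2.imwrite('pics/w3.png',manip.get_image('wrist'))"
```

```text
t: 14.12
tcp_pos: [0.4769, -0.3716, 0.0902]
orientation: [1.0, 0.01, -0.001, -0.001]
force: [-0.7, -0.1, -0.0]
gripper_width: 0.0537
t 14.12 tcp [ 0.4769 -0.3716  0.0902] a 1.2 pocketframe [-0.1664 -0.4696] F [-0.7 -0.1 -0. ] w 0.0537 q [ 0.05  0.72  0.91  1.59 -0.61  1.14 -0.44]
tool shift [-0.0016  0.0024  0.0297] target [ 0.4753 -0.374 ]
turn -0.0008
```

Now I'll correct sideways and lower gently, watching the force.

```bash
python3 -m jog '[[[-0.0015,0.0025,0.005],0,1],[[0,0,0.007],0,1],[[0,0,0.006],0,1],[[0,0,0.004],0,1],[[0,0,0.003],0,1],[[0,0,0],0,1],[[0,0,0],0,1]]'
python3 where.py .4753 -.374 .0605 1.25
```

```text
t: 14.75
tcp_pos: [0.4753, -0.3762, 0.0661]
orientation: [1.0, 0.009, -0.0, -0.0]
force: [-0.4, 0.2, -1.0]
gripper_width: 0.0541
t 14.75 tcp [ 0.4753 -0.3762  0.0661] a 1.1 pocketframe [-0.168  -0.4741] F [-0.4  0.2 -1. ] w 0.0541 q [ 0.07  0.75  0.89  1.61 -0.64  1.1  -0.41]
tool shift [-0.     -0.0022  0.0056] target [ 0.4753 -0.374 ]
turn -0.003
```

```bash
python3 -m jog '[[[0,-0.001,0.001],0,1],[[0,0,0.001],0,1],[[0,0,0],0,1]]'; python3 where.py
python3 -m jog '[[[0,0,0.001],0,1],[[0,0,0.001],0,1],[[0,0,0],0,1]]'; python3 where.py .4753 -.374 .0605 1.25
```

```text
t: 15.0
tcp_pos: [0.4755, -0.3751, 0.0643]
orientation: [1.0, 0.01, 0.0, -0.0]
force: [0.1, -0.9, 0.0]
gripper_width: 0.054
t 15.00 tcp [ 0.4755 -0.3751  0.0643] a 1.1 pocketframe [-0.1679 -0.4731] F [ 0.1 -0.9  0. ] w 0.0540 q [ 0.07  0.75  0.89  1.62 -0.64  1.09 -0.41]
t: 15.25
tcp_pos: [0.4754, -0.3754, 0.0624]
orientation: [1.0, 0.009, 0.0, 0.0]
force: [0.6, 0.7, -0.8]
gripper_width: 0.0536
t 15.25 tcp [ 0.4754 -0.3754  0.0624] a 1.1 pocketframe [-0.168  -0.4733] F [ 0.6  0.7 -0.8] w 0.0536 q [ 0.07  0.75  0.89  1.62 -0.64  1.09 -0.41]
tool shift [-0.     -0.0014  0.0019] target [ 0.4753 -0.374 ]
turn -0.003
```

```bash
python3 -m jog '[[[0,-0.001,0.001],0,1],[[0,0,0.001],0,1],[[0,0,0],0,1]]'
python3 -m jog '[[[0,0,0.001],0,1],[[0,0,0],0,1],[[0,0,0],0,1]]'; python3 where.py .4753 -.374 .0605 1.25
python3 -c "
from h import *
s=manip.get_image('scene');w=manip.get_image('wrist')
o=np.zeros((384,800,3),np.uint8);o[:,:400]=w[:,56:456];o[:,400:]=cv2.resize(s[250:350,80:184],(400,384),interpolation=2);cv2.imwrite('pics/c11.png',o)"
```

```text
t: 15.5
tcp_pos: [0.4751, -0.3753, 0.0616]
orientation: [1.0, 0.009, 0.0, 0.001]
force: [-2.1, -0.0, 5.8]
gripper_width: 0.0545
t: 15.75
tcp_pos: [0.475, -0.3754, 0.0614]
orientation: [1.0, 0.009, 0.0, 0.001]
force: [-3.9, 1.1, 9.3]
gripper_width: 0.0541
t 15.75 tcp [ 0.475  -0.3754  0.0614] a 1.0 pocketframe [-0.1684 -0.4733] F [-3.9  1.1  9.3] w 0.0541 q [ 0.07  0.75  0.89  1.62 -0.65  1.09 -0.41]
tool shift [ 0.0003 -0.0014  0.0009] target [ 0.4753 -0.374 ]
turn -0.0036
```

View pics/c11.png

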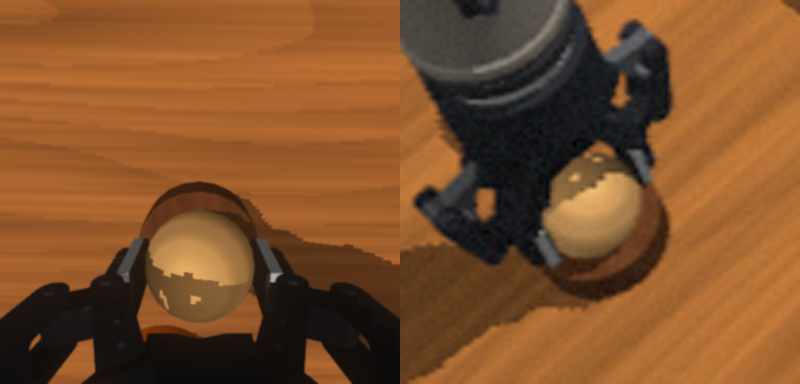

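Contact is 9 N up with −4 N in x, so the ball is bearing on the far lip. I'm nudging it back 1.5 mm.

```bash
python3 -m jog '[[[-0.0015,0,-0.0005],0,1],[[0,0,0],0,1],[[0,0,0],0,1]]'; python3 where.py;python3 where.py; python3 -m jog '[[[-0.001,0,0],0,1],[[0,0,0],0,1],[[0,0,0],0,1]]'
```

```text
t: 16.1
tcp_pos: [0.4735, -0.3749, 0.0604]
orientation: [1.0, 0.009, 0.0, 0.0]
force: [-2.6, 0.2, 5.6]
gripper_width: 0.0541
t 16.10 tcp [ 0.4735 -0.3749  0.0604] a 1.1 pocketframe [-0.1698 -0.4728] F [-2.6  0.2  5.6] w 0.0541 q [ 0.07  0.75  0.89  1.62 -0.64  1.08 -0.41]
t 16.10 tcp [ 0.4735 -0.3749  0.0604] a 1.1 pocketframe [-0.1698 -0.4728] F [-2.6  0.2  5.6] w 0.0541 q [ 0.07  0.75  0.89  1.62 -0.64  1.08 -0.41]
t: 16.35
tcp_pos: [0.4728, -0.3746, 0.0598]
orientation: [1.0, 0.009, -0.0, 0.0]
force: [-1.4, -1.2, 2.7]
gripper_width: 0.0541
```

```bash
python3 -m jog '[[[-0.001,0,0.0005],0,1],[[0,0,0],0,1],[[0,0,0],0,1]]'; python3 -m jog '[[[-0.001,0,0.0005],0,1],[[0,0,0],0,1],[[0,0,0],0,1]]'
```

```text
t: 16.6
tcp_pos: [0.4725, -0.3747, 0.0596]
orientation: [1.0, 0.01, 0.001, 0.0]
force: [0.4, -0.2, 3.8]
gripper_width: 0.0535
t: 16.85
tcp_pos: [0.4723, -0.3747, 0.0595]
orientation: [1.0, 0.01, 0.001, 0.001]
force: [2.1, -0.2, 6.2]
gripper_width: 0.0541
```

Fx has changed sign with an upward load, so the ball is centred in the mouth. I'll release it gradually and retreat straight up.

```bash
python3 -m jog '[[[0.0006,0,-0.0005],0,1],[[0,0,0],0,1],[[0,0,0],0,0.35],[[0,0,0],0,0.33],[[0,0,0],0,0.3],[[0,0,0],0,0.27],[[0,0,0],0,0.2],[[0,0,0],0,0.1],[[0,0,0],0,0],[[0,0,0],0,0],[[0,0,0],0,0]]' 20; python3 where.py
python3 bs.py .046 80,260,170,335
```

```text
t: 17.77
tcp_pos: [0.4714, -0.3742, 0.0592]
orientation: [1.0, 0.009, -0.0, -0.0]
force: [0.2, 0.1, -0.1]
gripper_width: 0.0856
t 17.77 tcp [ 0.4714 -0.3742  0.0592] a 1.1 pocketframe [-0.1719 -0.4721] F [ 0.2  0.1 -0.1] w 0.0856 q [ 0.07  0.75  0.89  1.63 -0.65  1.08 -0.41]
scene [  80  260   90   75 3726] [124.5 297. ] 57.9 world [ 0.4573 -0.373   0.046 ] pocketframe [-0.186  -0.4706]
```

```bash
python3 -m jog '[[[0,0,-0.01],0,0],[[0,0,-0.02],0,0],[[0,0,-0.03],0,0],[[0,0,-0.03],0,0],[[0,0,-0.03],0,0],[[-0.03,0,-0.02],0,0],[[-0.03,0,0],0,0],[[-0.03,0,0],0,0],[[0,0,0],0,0],[[0,0,0],0,0],[[0,0,0],0,0]]'
python3 -c "
from h import *
s=manip.get_image('scene');w=manip.get_image('wrist')
o=np.zeros((384,800,3),np.uint8);o[:,:400]=cv2.resize(w,(400,384))*1;o[:,400:]=cv2.resize(s[120:350,80:360],(400,384),interpolation=2);cv2.imwrite('pics/c12.png',o)
m=manip.camera_model('wrist');p=m['view']@np.array([.472,-.3745,.046,1]);print('expected',(m['fx']*p[0]/p[2]+m['cx'])*400/512,m['fy']*p[1]/p[2]+m['cy'])"; python3 where.py
```

```text
t: 18.73
tcp_pos: [0.3823, -0.3759, 0.2]
orientation: [1.0, 0.01, 0.001, -0.0]
force: [0.3, 0.4, -0.7]
gripper_width: 0.0853
expected 199.78558416094728 93.22771812216598
t 18.83 tcp [ 0.383  -0.3756  0.1994] a 1.2 pocketframe [-0.2603 -0.4716] F [ 0.2 -0.7 -0.6] w 0.0850 q [-0.01  0.48  1.05  1.67 -0.44  1.25 -0.41]
```

View pics/c12.png

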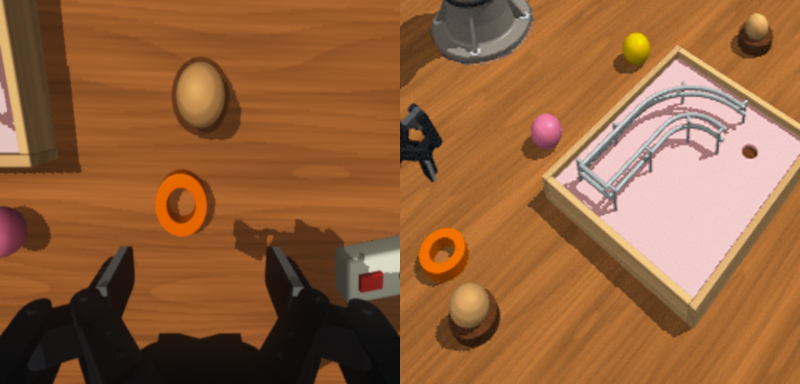

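The ball sits at (201,94) in the wrist view, against an expected (200,93), so it is centred on the dark stand. The small ball and the orange ring haven't moved, and the gripper is clear. I'm handing the job in.

```bash
python3 -c "
from cell import manip
print(manip.hand_in())"
```

```text
the job is handed in; nothing more can be done
None
```

The large ball is resting on the empty dark ring stand, and I handed the job in at about 19 s of the 54 s allowed. I pushed it along the track with closed fingers until it dropped into the pocket. Then I gripped it along y, carried it over, and lowered it until it touched the stand. I centred it using the contact force and opened the fingers gradually.

**Last checks:**
- **Ball on stand:** the wrist view shows it at (201,94), against an expected (200,93).
- **Forces:** the highest contact reading I saw was about 9 N, and the gripper ended open with about 20 cm of height.
- **Surroundings:** the small ball, the orange ring and the decoy balls look undisturbed.

**What failed or disagreed:**
- **Scene-camera checks:** my colour-mask measurement of the released ball picked up the wooden table, so I ignored it. Other scene-camera mask readings were also unreliable, and a top-view one found nothing.
- **Stand position:** the first estimate from the top view was about 6 mm off in x from the wrist-camera one I used.
- **Grip:** the gripper settled about 3 mm off as it closed, and the opening read 54 mm on a 56 mm ball. I measured the offset and allowed for it when placing.
- **Picture budget:** I viewed 12 pictures, two over the budget of 10.

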